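# Fasten the last stud of the filter unit's cover

### The arm

A 7-joint arm with a two-finger parallel gripper is mounted at the origin on a cart in front of the work surface, level with it; the furniture and walls round the work are solid. World frame = base frame: x ahead of the robot, y to its left, z up, the work surface at z = 0. Lengths are in mm, angles in rad, forces in N, time in s.
With the tool pointing down it reaches from about 400 to 850 mm from the base axis. Payload 10.4 kg.
Tool frame: the origin (TCP) lies midway between the tips of the shut fingers; the grasp point (between the pads) lies 19 mm behind it; x points along the fingers, z is the direction in which the jaws open and shut, and the axes are right-handed (so a half turn about x gives the same grasp; the last joint's range is limited). The gripper opens to 87 mm and grips with 3 to 60 N. Pads are 19 mm wide; open, the fingers measure 117 mm over their backs; the gripper's body (75 mm by 190 mm) begins 51 mm behind the grasp point.
Start: joints at [-1.191, 0.332, -0.065, 1.46, 0.022, 1.35, -0.088], TCP at [244.987, 575.01, 198.376] pointing down, gripper open.
Joint ranges: [-2.6, 2.6], [-0.5, 2.12], [-1.47, 1.34], [0.16, 2.42], [-1.27, 4.41], [0.06, 2.06], [-2.6, 2.6]. Speed limits (rad/s): [2.22, 2.22, 2.79, 2.79, 3.14, 3.14, 3.14].

### API

Orientations are given as a unit quaternion [x, y, z, w].
In Python, from workcell import monitor, get_image, ticket gives the robot as it stands. The module is installed in compiled form; this text tells all that it offers.
- The arm moves only by the tool play_rows, never from a script. Its argument "motion" is a list of rows, each a list of 6 numbers: the shift along the tool's x, y, z in cm, then the turn, a rotation vector about the tool's x, y, z in rad. A call has exactly 5 rows; each row shifts and turns the commanded pose from where the row before left it, along the tool's axes as they then stand; what a row does not reach is not made up. A row lasts 1/8 s, in which the tool goes at most 62.5 mm and 10.7 degrees, less where a joint would pass 70% of its speed; a pose out of reach is approached as far as the arm can. A call is refused whole if a number of a shift passes 6.25 or a number of a turn 0.188, either way. A call with a gripper value outside its range is refused whole. "gripper" is the finger opening in cm, from 0 to 8.7, set as the call begins (left out, the last holds). The fingers move at their own pace and stop on an object; "force" is the grip in N (left out, the last holds). Time passes only in rows, so rows that do not move let the fingers close, or fill a call up. It gives the time, the measured TCP pose, the force and the opening at its end, in the units of the state.
- monitor.observe(): the state, without advancing time (a new reading comes with each control period).
- get_image(name): name is "scene" or "side" or "wrist"; returns a dict with "frame" (420x560x3 uint8, red, green, blue), "mtx" (3x3 intrinsics, pixels), "R" (3x3) and "t" (3): a world point X has camera coordinates R X + t; the wrist camera has in their place "tool_from_camera" (4x4, takes a point from camera to tool coordinates, whose origin is the TCP and whose axes are the tool frame's). Camera axes: x right, y down, z forward; pixel columns grow to the right and rows downward; lengths in mm; the calibration is good to about 2 mm. The wrist camera is an equidistant fisheye: a pixel r from the principal point sees the ray r / f radians off the axis. A picture is of the moment at which its call begins: read the wrist's pose just before it. There is no depth.
- ticket.hand_in(): hands the job in, once; it reports no verdict.
The state is a dict: "time_s": time; "joint_positions": joint angles; "dq": joint speeds; "effort": joint torques, N m; "tool_pos": TCP position; "eef_rot": TCP orientation; "ft_force": force on the tool from outside, world axes, zero at the start; "wrist_torque": the same for the moment, N m; "grip_width": finger opening in mm.
Only numpy, scipy, OpenCV 4.12 (cv2) and the standard library are available. Lean on these libraries where they do the work, as an engineer would, in place of code of your own. Each camera call takes 0.05 s, during which the arm holds its last target.

### The job

The cover of the low white filter unit is held by two orange quarter-turn studs, and one is still undone: its wing stands across the unit, square to the wing of the fastened one. Press the undone stud down against its spring, turn it a quarter turn clockwise (seen from above) and let go, so that it settles in its catch, lower than before and with its wing in line with the other stud. Leave the other stud fastened.

Things in the scene. Friction and masses are not known exactly. Their poses are not given: they have to be found in the camera images.
- open_grip (a point): Point on the undone stud's axis, moving with it; x along the wing, y across it, z up. Orange head: upright wing 34 mm long, 14 thick, 24 tall, coin slot along its top, on a round flange (radius 17, 4 thick). The point is 10 mm below the wing's top, 14 above the flange's upper face, and 96 above the worktop at the start. Grip across the wing, fingertips just above the flange.
- open_press (a joint): How far the undone stud is pressed down, m: 0 at the start, 0.013 fully down (flange's underside 1 mm above the cover). A spring pushes up, 3 N at 0, 9 N fully down. It can be turned only while pressed more than 0.008. Let go at the fastened angle, it springs up to about 0.004 into its catch; let go in between, it stays at about 0.008, not fastened.
- open_turn (a joint): Angle of the undone stud, rad, growing clockwise seen from above: 0 to 0.1 at the start (wing across the unit's long side), 1.57 fastened (wing along the line between the two studs). The catch takes it from about 1.45 on; it stops at 1.7. It turns lightly once pressed.
- fast_turn (a joint): Angle of the other, identical stud, already fastened: 1.57, wing along the line between the studs. Both stand on one filter unit, a fixed white box 140 x 250 mm with an aluminium cover 64 mm above the worktop, on the line down the middle of its long direction, 80 mm either side of its centre; which end is undone varies. The fastened head stands 4 mm lower.

How it is judged (in metres and radians):
At the end, for the whole second after the job is handed in: The stud that was undone is within 10 degrees of a quarter turn (1.396 to 1.745 rad) and has sprung up into its catch (pressed 2 to 6 mm, no longer held down); the other stud is still fastened (above 1.396 rad) (value of joint open_turn between 1.396 and 1.745 rad and value of joint open_press between 0.002 and 0.006 m and value of joint fast_turn above 1.396 rad); the robot touches nothing.
It fails at once if the fastened stud was undone (turned back below 1.2 rad) (value of joint fast_turn below 1.2 rad).
It fails at once if the undone stud was forced round without being pressed (at 0.6 to 1.2 rad while pressed less than 4 mm) (value of joint open_turn between 0.6 and 1.2 rad and value of joint open_press below 0.004 m).
It also fails if it takes over 32 s, if anything falls off the work surface, if the arm or the gripper's body presses on something with over 40 N, if the wrist force passes 120 N, or if a joint passes its speed limit or range.

## Working session

There is one attempt and no reset: what is moved stays moved. The work goes in short steps, Python scripts to look and compute and a tool call to move; the robot and the scene stay as the last step left them, time stands still between calls to the robot, and variables do not carry over. Pictures are saved under pics/ and viewed, and the job is handed in when it is done.

Besides the shell and the picture viewer there is one more tool, called by a JSON object that holds its "method" and its "body", one argument or row to a line. play_rows: Moves the arm, as the interface text tells. Its arguments: {"type":"object","properties":{"motion":{"type":"array"},"gripper":{"type":"number"},"force":{"type":"number"}},"required":["motion"]}

```bash
mkdir -p pics
python3 - <<'E'
from workcell import monitor,get_image
import cv2,pickle,numpy as np
s=monitor.observe();print({k:np.round(v,3) for k,v in s.items()})
d={}
for n in ["scene","side","wrist"]:
    d[n]=get_image(n);cv2.imwrite(f"pics/{n}0.png",d[n]["frame"][:,:,::-1])
pickle.dump((s,d),open("d0.pkl","wb"))
for n in d: print({k:np.round(v,3).tolist() for k,v in d[n].items() if k!="frame"})
E
```

```text
{'time_s': np.float64(0.0), 'joint_positions': array([-1.191,  0.333, -0.065,  1.461,  0.022,  1.35 , -0.089]), 'dq': array([ 0.   ,  0.001,  0.001,  0.   ,  0.002, -0.001, -0.002]), 'effort': array([-0.0000e+00, -6.2327e+01,  2.4000e-02, -3.8989e+01, -6.2000e-02,
        4.0000e-02,  0.0000e+00]), 'tool_pos': array([244.86 , 574.584, 197.537]), 'eef_rot': array([-0.39,  0.59,  0.39,  0.59]), 'ft_force': array([-0.282, -0.628,  0.113]), 'wrist_torque': array([ 0.007, -0.02 , -0.025]), 'grip_width': np.float64(87.185)}
{'mtx': [[428.675, 0.0, 276.812], [0.0, 428.675, 209.226], [0.0, 0.0, 1.0]], 'R': [[0.805, -0.593, 0.013], [-0.214, -0.311, -0.926], [0.553, 0.743, -0.378]], 't': [-444.551, 254.276, 561.169]}
{'mtx': [[465.82, 0.0, 274.225], [0.0, 465.82, 204.677], [0.0, 0.0, 1.0]], 'R': [[0.91, -0.414, -0.017], [-0.189, -0.381, -0.905], [0.368, 0.827, -0.425]], 't': [-472.109, 211.05, 664.696]}
{'mtx': [[325.192, 0.0, 276.976], [0.0, 325.192, 209.893], [0.0, 0.0, 1.0]], 'tool_from_camera': [[0.0, -0.306, 0.952, -185.67], [-0.0, -0.952, -0.306, 84.879], [1.0, -0.0, -0.001, 1.205], [0.0, 0.0, 0.0, 1.0]]}
```

View pics/scene0.png

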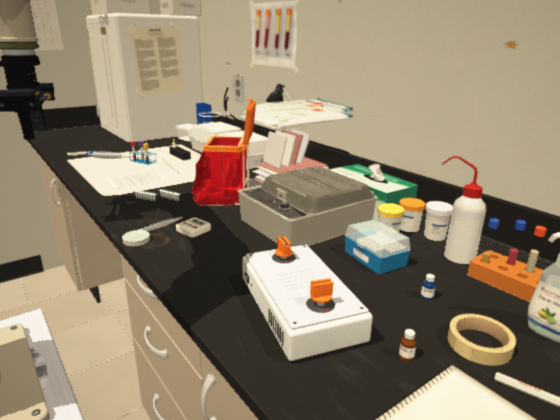

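View pics/side0.png

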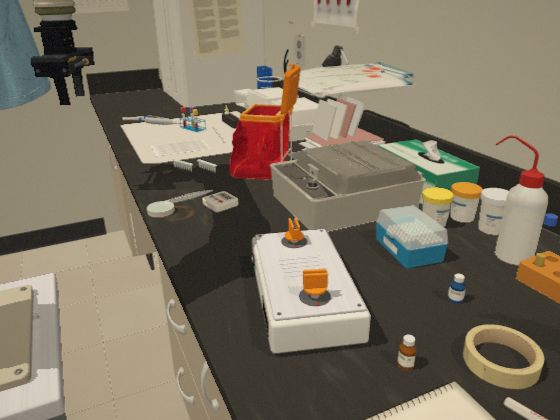

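View pics/wrist0.png

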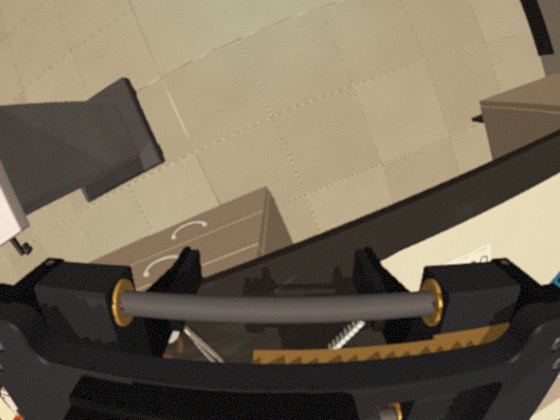

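Both outside views show the unit with two studs. The near one, at (320,291) in scene and (315,282) in side, has its wing across and is undone. The far one, at (284,247) and (294,231), is in line. Next I'll triangulate.

```bash
cat > h.py <<'E'
import numpy as np,cv2
from scipy.spatial.transform import Rotation as Ro
def mask(f):
    h=cv2.cvtColor(f,cv2.COLOR_RGB2HSV)
    return cv2.inRange(h,(5,190,120),(20,255,255))
def ray(im,p):
    d=np.linalg.inv(im["mtx"])@[p[0],p[1],1]; R=np.array(im["R"]);t=np.array(im["t"])
    return -R.T@t, R.T@d
def plane(im,p,z):
    o,d=ray(im,p); return o+d*(z-o[2])/d[2]
def tri(a,p,b,q):
    o1,d1=ray(a,p);o2,d2=ray(b,q)
    A=np.c_[d1,-d2];s=np.linalg.lstsq(A,o2-o1,rcond=None)[0]
    x,y=o1+d1*s[0],o2+d2*s[1]; return (x+y)/2,np.linalg.norm(x-y)
def proj(im,X):
    c=np.array(im["R"])@X+im["t"]; return (np.array(im["mtx"])@c)[:2]/c[2]
E
python3 - <<'E'
import pickle;from h import *
s,d=pickle.load(open("d0.pkl","rb"))
for n in["scene","side"]:
    f=d[n]["frame"];m=mask(f)
    k,l,st,c=cv2.connectedComponentsWithStats(m)
    for i in range(1,k):
        if st[i,4]>30: print(n,st[i],c[i].round(1))
    x0,y0=(230,225) if n=="scene" else(240,210)
    cv2.imwrite(f"pics/z_{n}.png",cv2.resize(f[y0:y0+140,x0:x0+150,::-1],None,fx=4,fy=4,interpolation=2))
E
```

```text
scene [204  99  51  56 601] [236.3 134.9]
scene [400 198  25  13 250] [412.6 204.1]
scene [534 225  13  12 115] [539.8 230.8]
scene [276 236  16  21 227] [283.1 247.8]
scene [ 468  251   74   50 1891] [505.  274.9]
scene [311 279  22  24 430] [321.1 290.4]
scene [402 338  12   8  61] [407.4 342. ]
side [240  64  60  62 988] [279.6  99.5]
side [452 182  30  17 380] [466.3 189.9]
side [285 218  18  23 245] [293.4 231.6]
side [ 517  252   43   51 1275] [542.1 275.4]
side [303 270  24  25 540] [314.7 281.4]
side [400 344  14  10  78] [406.4 349.2]
```

View pics/z_scene.png

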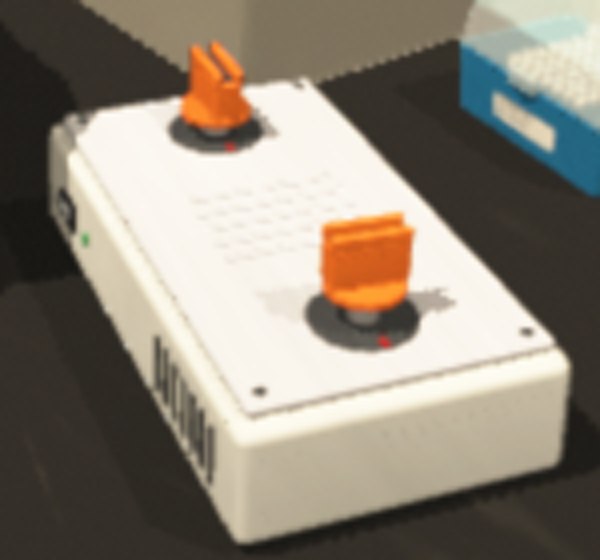

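View pics/z_side.png

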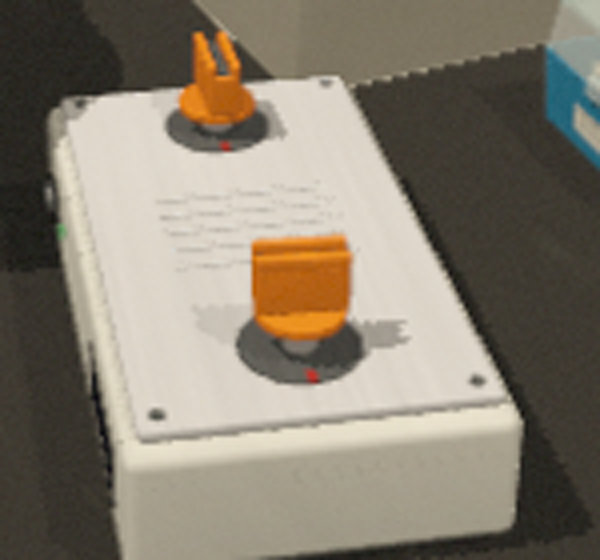

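Run:
```python
import pickle;from h import *
s,d=pickle.load(open("d0.pkl","rb"))
a,b=d["scene"],d["side"]
za=lambda u,v:(230+(u-1.5)/4,225+(v-1.5)/4); zb=lambda u,v:(240+(u-1.5)/4,210+(v-1.5)/4)
P={"disc near":((363,313),(300,345),65),"disc far":((216,131),(217,127),65),
"screw L":((260,391),(156,414),64),"screw R":((528,331),(477,380),64),"screw FR":((300,85),(326,83),64),
"wingtopfrontL":((322,236),(252,255),106),"wingtopfrontR":((412,229),(350,252),106),
"wingtopbackL":((322,222),(252,241),106),"wingtopbackR":((404,214),(346,236),106)}
for k,(p,q,z) in P.items():
    print(k,plane(a,za(*p),z).round(1),plane(b,zb(*q),z).round(1),tri(a,za(*p),b,zb(*q))[0].round(1))
R=Ro.from_quat(s["eef_rot"]).as_matrix();print(R.round(3))
```

```text
disc near [ 496.7 -188.7   65. ] [ 497.2 -189.    65. ] [ 498.3 -187.1   63.4]
disc far [538.9 -37.9  65. ] [540.8 -36.2  65. ] [541.9 -33.9  62.9]
screw L [ 434.  -202.8   64. ] [ 435.1 -200.7   64. ] [ 434.7 -201.8   64. ]
screw R [ 541.9 -233.6   64. ] [ 543.2 -232.1   64. ] [ 543.1 -232.4   63.5]
screw FR [603.1 -22.6  64. ] [603.7 -20.4  64. ] [601.7 -24.   65.6]
wingtopfrontL [ 475.9 -185.8  106. ] [ 479.4 -185.3  106. ] [ 484.2 -176.4   98.8]
wingtopfrontR [ 507.1 -201.7  106. ] [ 510.7 -198.5  106. ] [ 511.9 -196.6  103.1]
wingtopbackL [ 482.4 -178.2  106. ] [ 483.5 -177.6  106. ] [ 484.4 -175.8  104.4]
wingtopbackR [ 512.1 -192.   106. ] [ 514.5 -189.1  106. ] [ 514.6 -189.2  104.9]
[[-0.001 -0.92   0.392]
 [-0.001  0.392  0.92 ]
 [-1.    -0.    -0.001]]
```

Run:
```python
import pickle;from h import *
s,d=pickle.load(open("d0.pkl","rb"))
a,b=d["scene"],d["side"]
for n,p,q in [("binbase near",(237,203),(278,176)),("binbase L",(197,198),(234,173)),("lid top",(250,101),(292,68)),("bin rim L",(207,140),(244,110)),("greybox corner",(240,200),(273,170)),("greybox top",(330,172),(380,148)),("greybox bottom front",(290,243),(310,222))]:
    print(n,plane(a,p,0).round(),[v.round(0) for v in tri(a,p,b,q)])
R=Ro.from_quat(s["eef_rot"]).as_matrix()
for w in [(450,200,300),(497,-189,300),(497,-189,150)]: print(w,(R.T@(np.array(w)-s["tool_pos"])/10).round(2))
```

```text
binbase near [699. 394.  -0.] [array([742., 466., -30.]), np.float64(5.0)]
binbase L [622. 496.   0.] [array([612., 472.,   6.]), np.float64(7.0)]
lid top [1844. 2087.    0.] [array([761., 416., 280.]), np.float64(3.0)]
bin rim L [1000. 1150.    0.] [array([640., 447., 181.]), np.float64(2.0)]
greybox corner [719. 410.   0.] [array([655., 305.,  54.]), np.float64(13.0)]
greybox top [1131.  466.    0.] [array([942., 270.,  83.]), np.float64(0.0)]
greybox bottom front [667. 104.   0.] [array([611.,  35.,  49.]), np.float64(8.0)]
(450, 200, 300) [-10.21 -33.56 -26.43]
(497, -189, 300) [-10.16 -53.13 -60.38]
(497, -189, 150) [  4.84 -53.13 -60.35]
```

{"method": "play_rows", "body": {
  "motion": [
    [-1.2,-3.2,-2.9,0,0,0],
    [-1.2,-3.2,-2.9,0,0,0],
    [-1.2,-3.2,-2.9,0,0,0],
    [-1.2,-3.2,-2.9,0,0,0],
    [-1.2,-3.2,-2.9,0,0,0]
  ]
}}

```text
time_s: 0.78
tool_pos: [335.8, 377.4, 258.6]
eef_rot: [-0.39, 0.59, 0.39, 0.59]
ft_force: [0.7, 0.3, -0.3]
grip_width: 86.9
```

{"method": "play_rows", "body": {
  "motion": [
    [0,-3.2,-2.9,0,0,0],
    [0,-3.2,-2.9,0,0,0],
    [0,-3.2,-2.9,0,0,0],
    [0,-3.2,-2.9,0,0,0],
    [0,-3.2,-2.9,0,0,0]
  ]
}}

```text
time_s: 1.4
tool_pos: [426.0, 181.3, 258.2]
eef_rot: [-0.39, 0.59, 0.39, 0.59]
ft_force: [1.0, -0.2, -1.1]
grip_width: 86.7
```

{"method": "play_rows", "body": {
  "motion": [
    [0,-2.1,-3.12,0,0,0],
    [0,-2.1,-3.12,0,0,0],
    [0,-2.1,-3.12,0,0,0],
    [0,-2.1,-3.12,0,0,0],
    [0,-2.1,-3.12,0,0,0]
  ]
}}

```text
time_s: 2.02
tool_pos: [461.1, -3.1, 258.3]
eef_rot: [-0.39, 0.59, 0.39, 0.59]
ft_force: [-0.3, 0.0, -0.8]
grip_width: 86.9
```

{"method": "play_rows", "body": {
  "motion": [
    [0,-2.1,-3.12,0,0,0],
    [0,-2.1,-3.12,0,0,0],
    [0,-2.1,-3.12,0,0,0],
    [1,-2.1,-3.12,0,0,0],
    [1,-2.1,-3.12,0,0,0]
  ]
}}

```text
time_s: 2.65
tool_pos: [496.7, -187.7, 238.1]
eef_rot: [-0.39, 0.59, 0.39, 0.59]
ft_force: [1.0, 0.5, -0.1]
grip_width: 87.0
```

Run:
```python
from workcell import monitor,get_image
from h import *
import pickle
s=monitor.observe();im=get_image("wrist");pickle.dump((s,im),open("d1.pkl","wb"))
print(s["time_s"],s["tool_pos"].round(1),s["joint_positions"].round(2))
cv2.imwrite("pics/w1.png",im["frame"][:,:,::-1])
```

```text
2.65 [ 496.7 -187.7  238.1] [-0.39  0.1   0.72  1.68 -0.07  1.38  1.51]
```

View pics/w1.png

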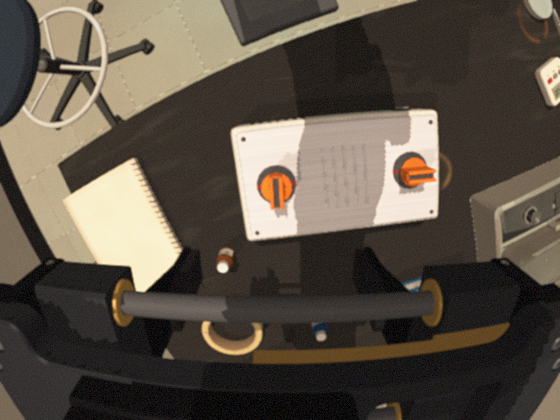

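The wrist view shows the undone stud at (276,188), its wing nearly vertical in the image. The fastened stud is at (413,172), with its wing horizontal.

```bash
cat >> h.py <<'E'
def wray(s,im,p):
    K=im["mtx"];f=K[0,0];dx,dy=p[0]-K[0,2],p[1]-K[1,2];r=np.hypot(dx,dy);th=r/f
    d=np.array([dx/r*np.sin(th),dy/r*np.sin(th),np.cos(th)])
    T=np.array(im["tool_from_camera"]);R=Ro.from_quat(s["eef_rot"]).as_matrix()
    return s["tool_pos"]+R@T[:3,3],R@T[:3,:3]@d
def wplane(s,im,p,z):
    o,d=wray(s,im,p);return o+d*(z-o[2])/d[2]
E
python3 - <<'E'
import pickle;from h import *
s,im=pickle.load(open("d1.pkl","rb"))
f=im["frame"];cv2.imwrite("pics/w1z.png",cv2.resize(f[150:225,240:340,::-1],None,fx=8,fy=8,interpolation=2))
for n,p in {"screwA":(246,233),"screwB":(242,140),"C":(432,211),"D":(428,122)}.items(): print(n,wplane(s,im,p,64).round(1))
E
```

```text
screwA [ 537.8 -244.3   64. ]
screwB [ 435.6 -202.6   64. ]
C [603.5 -19.6  64. ]
D [495.3   7.   64. ]
```

View pics/w1z.png

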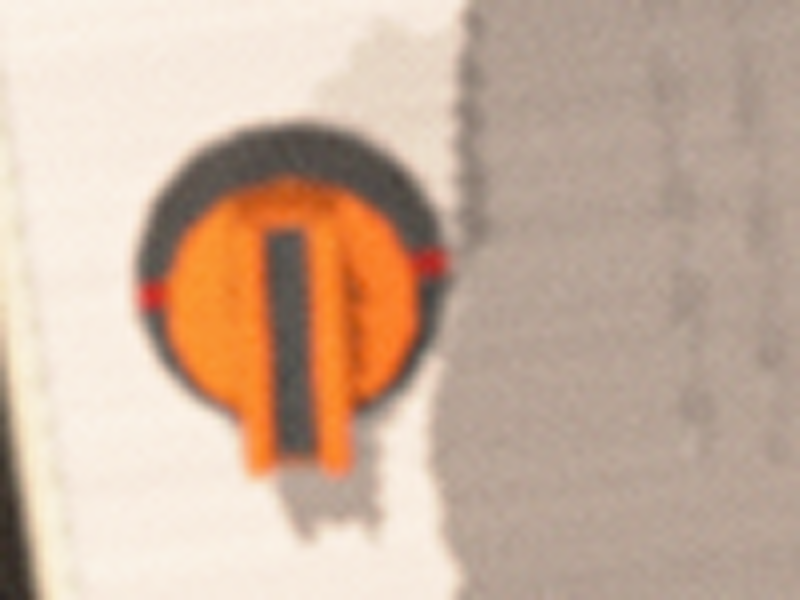

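Run:
```python
import pickle;from h import *
s,im=pickle.load(open("d1.pkl","rb"))
z=lambda u,v:(240+(u-3.5)/8,150+(v-3.5)/8)
for n,p,h in [("slot0",(285,230),106),("slot1",(297,462),106),("flangeL",(163,300),82),("flangeR",(420,285),82),("redL",(150,298),65),("redR",(432,262),65),("disc top",(292,122),65),("wingBL",(246,470),106),("wingBR",(352,470),106)]:
    print(n,wplane(s,im,z(*p),h).round(1))
a,b=[wplane(s,im,z(*p),106) for p in((285,230),(297,462))]
m=(a+b)/2;v=b-a;print(m.round(1),np.linalg.norm(v),np.degrees(np.arctan2(v[1],v[0])))
R=Ro.from_quat(s["eef_rot"]).as_matrix();print((R.T@(m-s["tool_pos"])).round(1),np.degrees(np.arctan2(R[1,2],R[0,2])))
```

```text
slot0 [ 482.  -182.2  106. ]
slot1 [ 510.5 -192.7  106. ]
flangeL [ 489.1 -203.3   82. ]
flangeR [ 500.8 -170.6   82. ]
redL [ 491.6 -207.4   65. ]
redR [ 502.5 -168.6   65. ]
disc top [ 476.3 -178.9   65. ]
wingBL [ 508.9 -199.1  106. ]
wingBR [ 514.2 -186.6  106. ]
[ 496.2 -187.4  106. ] 30.38454435364012 -20.266246332129068
[132.1   0.5  -0. ] 66.94099454613345
```

{"method": "play_rows", "body": {
  "motion": [
    [2,0,0,-0.05,0,0],
    [2,0.05,0,0,0,0],
    [2,0,0,0,0,0],
    [2,0,0,0,0,0],
    [2,0,0,0,0,0]
  ],
  "gripper": 5
}}

```text
time_s: 3.32
tool_pos: [496.0, -186.2, 137.5]
eef_rot: [-0.404, 0.58, 0.405, 0.58]
ft_force: [-1.0, 0.5, 0.2]
grip_width: 51.4
```

Run:
```python
from workcell import monitor,get_image
from h import *
s=monitor.observe();R=Ro.from_quat(s["eef_rot"]).as_matrix()
print(s["time_s"],s["tool_pos"].round(1),R.round(3),s["joint_positions"].round(2),s["ft_force"],s["grip_width"])
cv2.imwrite("pics/w2.png",get_image("wrist")["frame"][:,:,::-1])
f=get_image("side")["frame"]
cv2.imwrite("pics/s2.png",cv2.resize(f[140:360,200:420,::-1],None,fx=2.7,fy=2.7))
```

```text
3.325 [ 496.  -186.2  137.5] [[-0.    -0.938  0.345]
 [ 0.     0.345  0.938]
 [-1.     0.     0.   ]] [-0.36  0.19  0.71  1.83 -0.13  1.18  1.61] [-0.99555832  0.47136037  0.18595559] 51.35300341857248
```

View pics/s2.png

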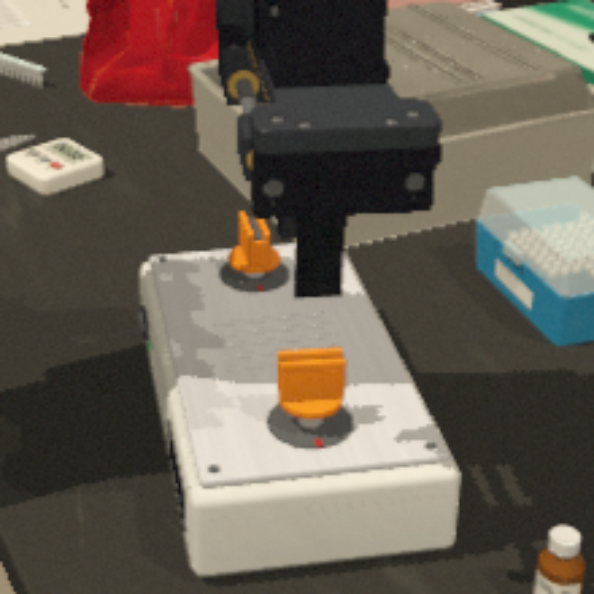

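View pics/w2.png

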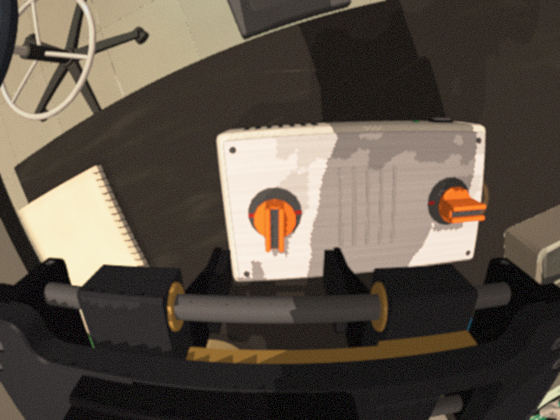

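Run:
```python
import pickle;from h import *
s,d=pickle.load(open("d0.pkl","rb"))
T=np.array([496,-186.2,137.5]);j=np.array([.345,.938,0]);y=np.array([-.938,.345,0])
for k in(-1,1):
  for w in (-9.5,9.5): p=proj(d["side"],T+k*27*j+w*y);print(((p-[200,140])*2.7).round())
```

```text
[335. 328.]
[297. 330.]
[318. 273.]
[282. 275.]
```

Run:
```python
from workcell import monitor,get_image
from h import *
s=monitor.observe();print(s["tool_pos"].round(1))
T=s["tool_pos"];j=np.array([.345,.938,0]);y=np.array([-.938,.345,0])
for n,(x0,y0) in {"scene":(250,170),"side":(260,170)}.items():
    im=get_image(n);f=cv2.resize(im["frame"][y0:y0+150,x0:x0+150,::-1],None,fx=4,fy=4,interpolation=2)
    f=cv2.convertScaleAbs(f,alpha=1.6,beta=25)
    def pt(X,c):
        p=(proj(im,X)-[x0,y0])*4+1.5;cv2.circle(f,(int(p[0]),int(p[1])),4,c,-1)
    pt(T,(0,0,255))
    for k in(-1,1):
        for w in(-9.5,9.5): pt(T+k*26*j+w*y,(0,255,0) if k<0 else (255,255,0))
    cv2.imwrite(f"pics/o_{n}.png",f)
```

```text
[ 494.8 -185.9  136.4]
```

View pics/o_scene.png

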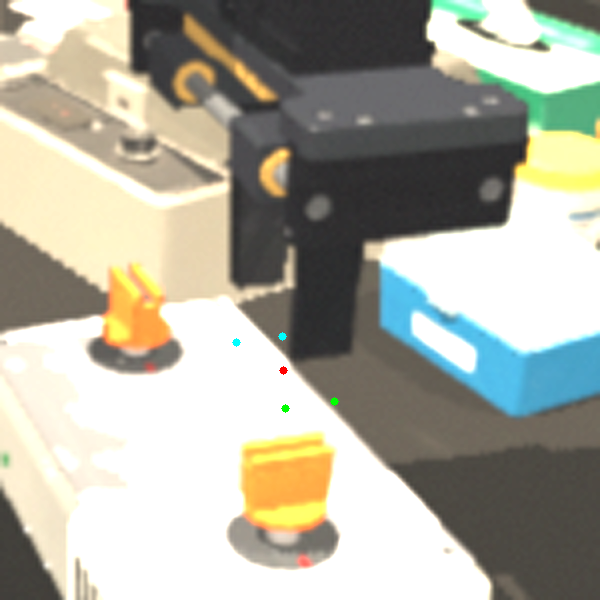

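View pics/o_side.png

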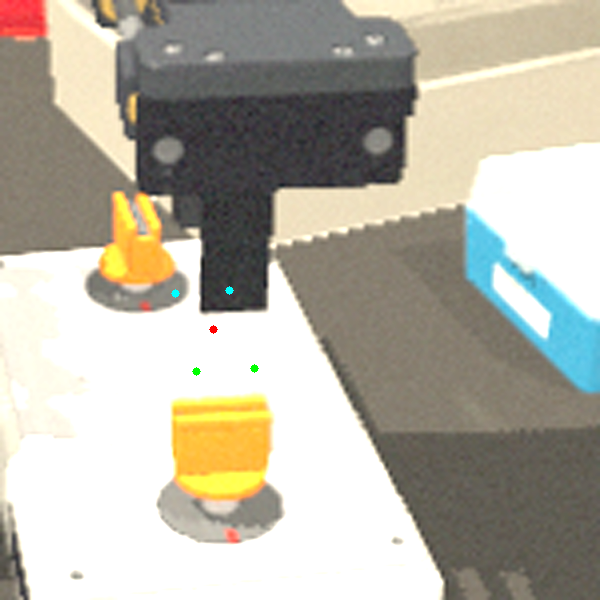

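Run:
```python
import pickle;from h import *
s,d=pickle.load(open("d0.pkl","rb"))
a,b=d["scene"],d["side"]
za=lambda u,v:(250+(u-1.5)/4,170+(v-1.5)/4); zb=lambda u,v:(260+(u-1.5)/4,170+(v-1.5)/4)
T=np.array([494.8,-185.9,136.4]);M=np.array([[0,0,-1],[-.938,.345,0],[.345,.938,0]])
for n,p,q in [("tipL",(290,357),(202,311)),("tipR",(350,352),(267,311)),("topL",(298,238),(202,195)),("topR",(364,240),(273,187)),("boltL",(319,207),(168,151)),("boltR",(491,189),(378,140)),("wingTL frontn",(243,457),(173,412)),("wingR",(333,445),(270,409)),("far wing topL",(109,270),(113,193))]:
    X,e=tri(a,za(*p),b,zb(*q));print(n,X.round(1),e.round(1),"tool",(M@(X-T)).round(1))
```

```text
tipL [ 480.4 -203.6  155.8] 1.6 tool [-19.4   7.4 -21.5]
tipR [ 496.7 -217.2  158.8] 1.6 tool [-22.4 -12.6 -28.7]
topL [ 476.7 -208.6  203.6] 2.5 tool [-67.2   9.2 -27.5]
topR [ 494.4 -222.1  205.9] 2.2 tool [-69.5 -12.1 -34.1]
boltL [ 441.1 -253.6  243. ] 2.1 tool [-106.6   27.   -82.1]
boltR [ 496.9 -272.9  242.5] 2.6 tool [-106.1  -32.   -80.8]
wingTL frontn [ 484.7 -176.2   98.9] 2.4 tool [37.5 12.8  5.6]
wingR [ 511.1 -197.9  105.6] 2.0 tool [ 30.8 -19.4  -5.6]
far wing topL [540.7 -13.   98.5] 2.9 tool [ 37.9  16.6 178. ]
```

Seen from outside, the open fingertips sit about 20 mm behind the TCP. Before descending I'll close nearly to wing width in the air to see where the tips end up.

{"method": "play_rows", "body": {
  "motion": [
    [0,0,0,0,0,0],
    [0,0,0,0,0,0],
    [0,0,0,0,0,0],
    [0,0,0,0,0,0],
    [0,0,0,0,0,0]
  ],
  "gripper": 1.4
}}

```text
time_s: 4.15
tool_pos: [496.1, -186.4, 138.3]
eef_rot: [-0.404, 0.58, 0.405, 0.58]
ft_force: [0.2, 0.0, 0.7]
grip_width: 15.4
```

Run:
```python
from workcell import monitor,get_image
from h import *
s=monitor.observe();print(s["time_s"],s["tool_pos"].round(1),s["grip_width"])
T=s["tool_pos"];j=np.array([.345,.938,0]);y=np.array([-.938,.345,0])
for n,(x0,y0) in {"scene":(250,170),"side":(260,170)}.items():
    im=get_image(n);f=cv2.resize(im["frame"][y0:y0+150,x0:x0+150,::-1],None,fx=4,fy=4,interpolation=2)
    f=cv2.convertScaleAbs(f,alpha=1.6,beta=25)
    def pt(X,c):
        p=(proj(im,X)-[x0,y0])*4+1.5;cv2.circle(f,(int(p[0]),int(p[1])),4,c,-1)
    pt(T,(0,0,255));pt(T+[0,0,19],(255,0,255))
    cv2.imwrite(f"pics/p_{n}.png",f)
cv2.imwrite("pics/w3.png",get_image("wrist")["frame"][:,:,::-1])
```

```text
4.15 [ 496.1 -186.4  138.3] 15.355463078243762
```

View pics/p_scene.png

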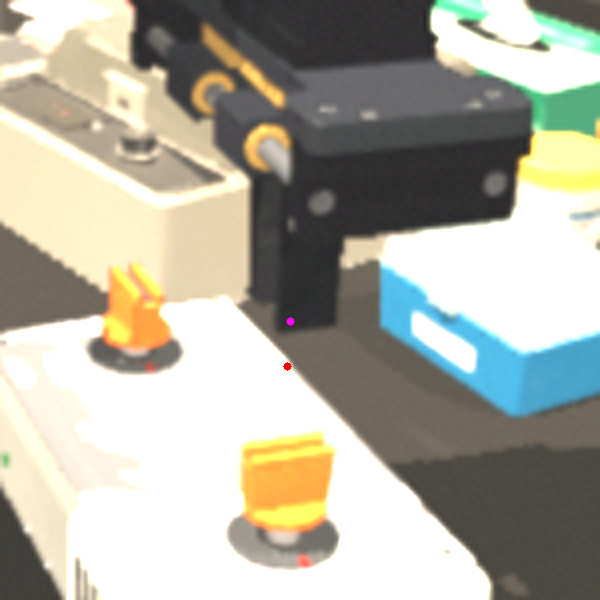

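View pics/p_side.png

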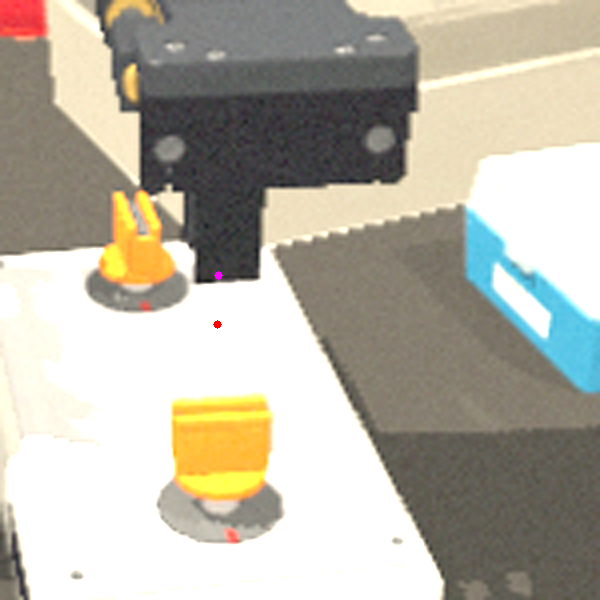

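View pics/w3.png

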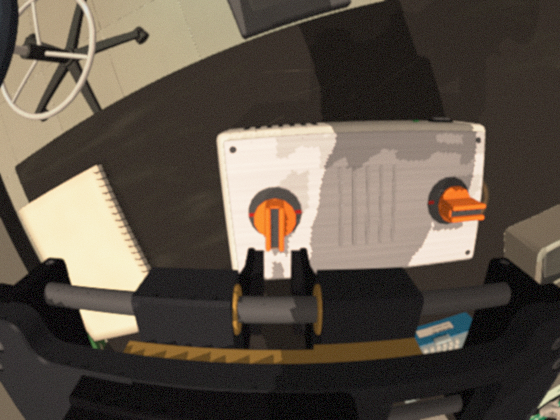

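```bash
python3 - <<'E'
import pickle;from h import *
s,im=pickle.load(open("d1.pkl","rb"))
T=np.linalg.inv(np.array(im["tool_from_camera"]));K=im["mtx"]
for x in(0,-10,-19,-30,-40,-50):
  for y in (-9.5,9.5):
    o=[]
    for z in(-7.7,7.7,23):
        c=T[:3,:3]@[x,y,z]+T[:3,3];th=np.arctan2(np.hypot(c[0],c[1]),c[2]);u=c[:2]/np.hypot(*c[:2])*th*K[0,0]+[K[0,2],K[1,2]];o.append(u.round(0).tolist())
    print(x,y,o)
E
python3 -c "
import cv2;f=cv2.imread('pics/w3.png')[180:330,180:380];cv2.imwrite('pics/w3z.png',cv2.convertScaleAbs(cv2.resize(f,None,fx=4,fy=4,interpolation=2),alpha=2,beta=40))"
```

```text
0 -9.5 [[263.0, 262.0], [287.0, 262.0], [311.0, 261.0]]
0 9.5 [[263.0, 234.0], [288.0, 234.0], [312.0, 234.0]]
-10 -9.5 [[263.0, 269.0], [288.0, 269.0], [313.0, 269.0]]
-10 9.5 [[262.0, 240.0], [288.0, 240.0], [314.0, 240.0]]
-19 -9.5 [[262.0, 276.0], [288.0, 276.0], [314.0, 276.0]]
-19 9.5 [[261.0, 247.0], [289.0, 247.0], [316.0, 247.0]]
-30 -9.5 [[261.0, 286.0], [289.0, 286.0], [316.0, 285.0]]
-30 9.5 [[260.0, 255.0], [289.0, 255.0], [318.0, 255.0]]
-40 -9.5 [[260.0, 295.0], [289.0, 296.0], [318.0, 295.0]]
-40 9.5 [[259.0, 264.0], [290.0, 264.0], [320.0, 264.0]]
-50 -9.5 [[259.0, 306.0], [290.0, 306.0], [320.0, 306.0]]
-50 9.5 [[258.0, 273.0], [291.0, 273.0], [323.0, 273.0]]
```

View pics/w3z.png

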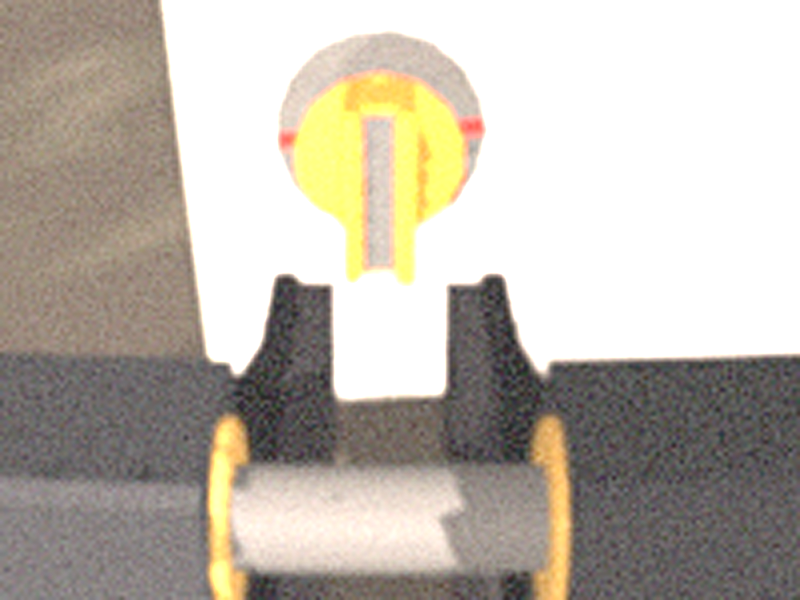

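All three views agree that the visible fingertips end about 20 mm behind the reported TCP. I'll open and come down in steps, judging by tip height in the images and by force.

{"method": "play_rows", "body": {
  "motion": [
    [0,0,0,0,0,0],
    [0,0,0,0,0,0],
    [1.5,0.1,0,0,0,0],
    [1.8,0,0,0,0,0],
    [1.5,0,0,0,0,0]
  ],
  "gripper": 5
}}

```text
time_s: 4.92
tool_pos: [494.5, -185.9, 88.5]
eef_rot: [-0.404, 0.58, 0.405, 0.58]
ft_force: [0.6, 0.5, 0.1]
grip_width: 48.8
```

```bash
cat > look.py <<'E'
import sys
from workcell import monitor,get_image
from h import *
t=sys.argv[1]
s=monitor.observe();print(s["time_s"],s["tool_pos"].round(1),s["grip_width"].round(1),s["ft_force"].round(1),s["joint_positions"].round(2))
o=[]
for n,(x0,y0) in {"scene":(280,210),"side":(270,190)}.items():
    im=get_image(n);f=cv2.resize(im["frame"][y0:y0+120,x0:x0+80,::-1],None,fx=5,fy=5,interpolation=2)
    o.append(cv2.convertScaleAbs(f,alpha=1.3,beta=25))
cv2.imwrite(f"pics/{t}.png",np.hstack(o))
E
python3 look.py q1
```

```text
Traceback (most recent call last):
  File "look.py", line 5, in <module>
    s=monitor.observe();print(s["time_s"],s["tool_pos"].round(1),s["grip_width"].round(1),s["ft_force"].round(1),s["joint_positions"].round(2))
                                                                 ^^^^^^^^^^^^^^^^^^^^^
AttributeError: 'float' object has no attribute 'round'
```

```bash
sed -i 's/s\["grip_width"\].round(1)/s["grip_width"]/' look.py; python3 look.py q1
```

```text
4.925 [ 494.5 -185.9   88.5] 48.76745756202748 [0.6 0.5 0.1] [-0.34  0.25  0.7   1.88 -0.18  1.08  1.65]
```

View pics/q1.png

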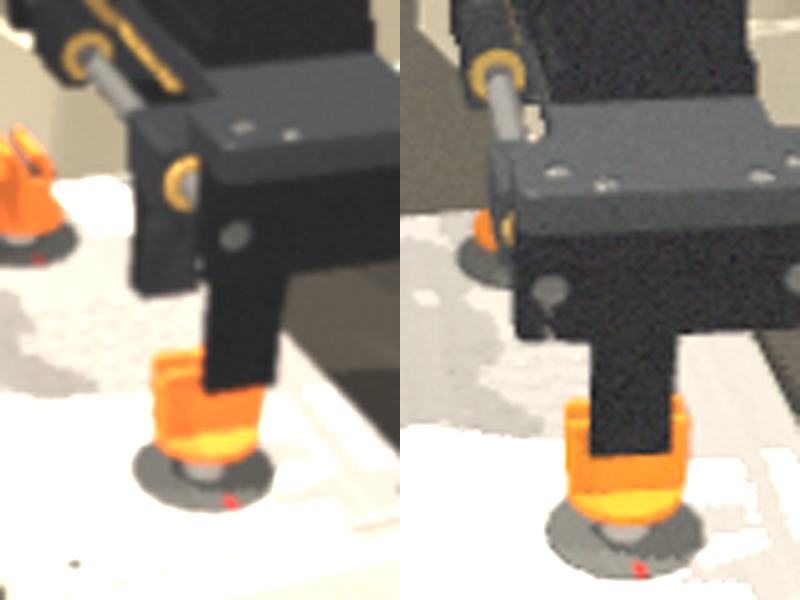

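Run:
```python
import pickle;from h import *
s,d=pickle.load(open("d0.pkl","rb"))
T=np.array([494.5,-185.9,88.5]);M=np.array([[0,0,-1],[-.938,.345,0],[.345,.938,0]])
for n,p in [("scene",(280+205/5,210+391/5)),("scene",(280+274/5,210+384/5)),("side",(270+190/5,190+455/5)),("side",(270+270/5,190+453/5))]:
    o,v=ray(d[n],p)
    for zz in(-24.5,-39.5):
        k=(zz-M[2]@(o-T))/(M[2]@v);print(n,zz,(M@(o+k*v-T)).round(1))
```

```text
scene -24.5 [-19.    7.2 -24.5]
scene -39.5 [-29.4  13.8 -39.5]
scene -24.5 [-17.8 -14.8 -24.5]
scene -39.5 [-28.2  -7.7 -39.5]
side -24.5 [-18.1   9.7 -24.5]
side -39.5 [-28.5  11.9 -39.5]
side -24.5 [-17.3 -12.  -24.5]
side -39.5 [-27.7  -9.1 -39.5]
```

{"method": "play_rows", "body": {
  "motion": [
    [0.6,0,0,0,0,0],
    [0.6,0,0,0,0,0],
    [0.6,0,0,0,0,0],
    [0,0,0,0,0,0],
    [0,0,0,0,0,0]
  ]
}}

```text
time_s: 5.65
tool_pos: [495.3, -186.1, 72.5]
eef_rot: [-0.405, 0.58, 0.404, 0.58]
ft_force: [0.2, 0.7, 0.0]
grip_width: 50.1
```

```bash
python3 look.py q2; python3 -c "
from workcell import get_image
import cv2
f=get_image('wrist')['frame'][180:330,180:380,::-1];cv2.imwrite('pics/w4z.png',cv2.convertScaleAbs(cv2.resize(f,None,fx=4,fy=4,interpolation=2),alpha=1.5,beta=40))"
```

```text
5.65 [ 495.3 -186.1   72.5] 50.1045916995404 [0.2 0.7 0. ] [-0.33  0.27  0.69  1.89 -0.2   1.04  1.66]
```

View pics/q2.png

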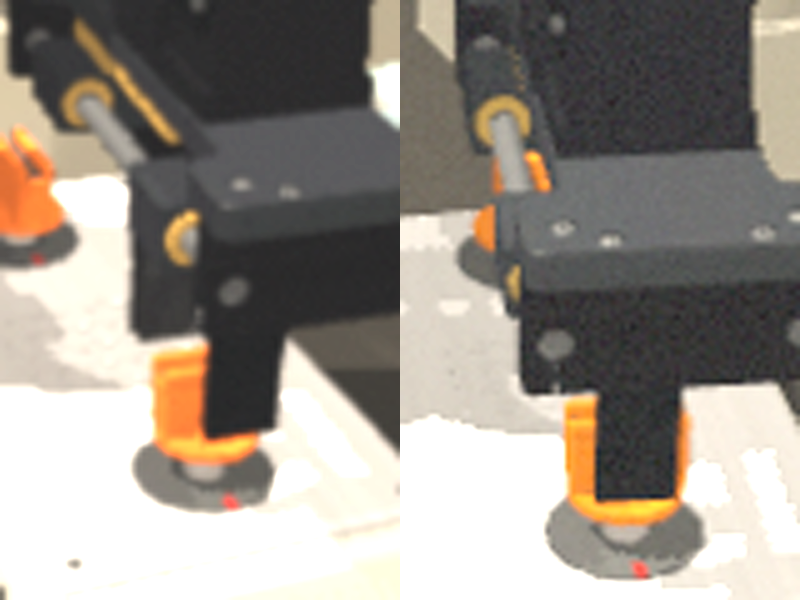

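View pics/w4z.png

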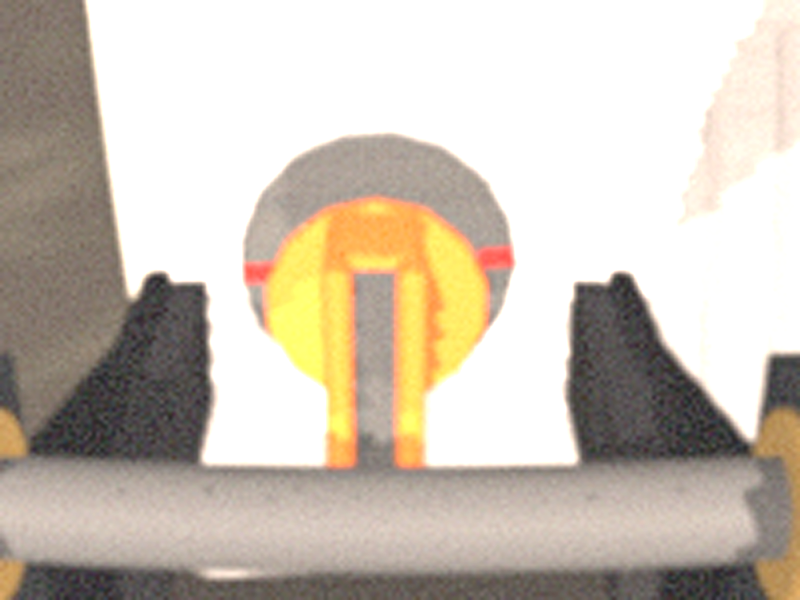

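{"method": "play_rows", "body": {
  "motion": [
    [0.4,0.15,-0.2,0,0,0],
    [0.35,0,0,0,0,0],
    [0,0,0,0,0,0],
    [0,0,0,0,0,0],
    [0,0,0,0,0,0]
  ]
}}

```text
time_s: 6.42
tool_pos: [493.2, -187.4, 64.9]
eef_rot: [-0.405, 0.58, 0.404, 0.58]
ft_force: [-0.5, -0.9, -0.1]
grip_width: 49.7
```

```bash
python3 look.py q3
```

```text
6.425 [ 493.2 -187.4   64.9] 49.6725564222757 [-0.5 -0.9 -0.1] [-0.33  0.28  0.69  1.91 -0.21  1.03  1.67]
```

View pics/q3.png

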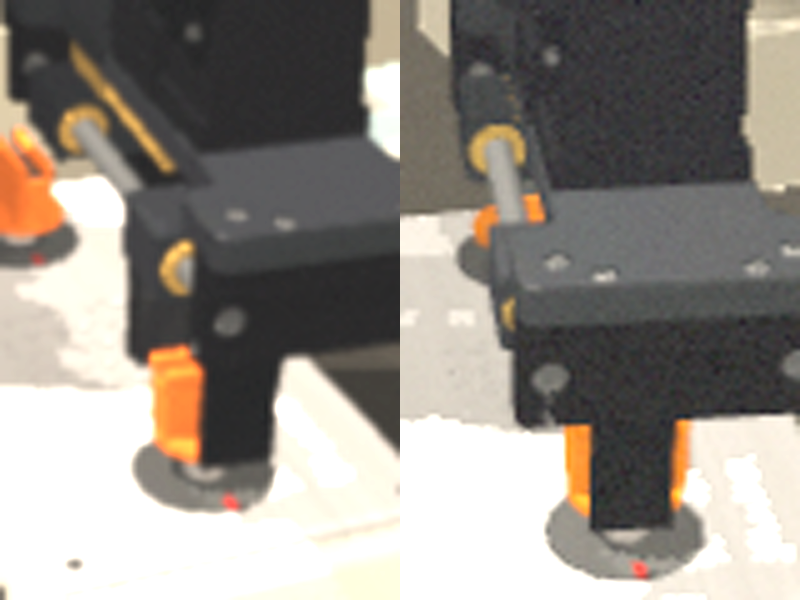

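The tips look level with just above the flange, and nothing is touching. I'll close on the wing.

{"method": "play_rows", "body": {
  "motion": [
    [0,0,0,0,0,0],
    [0,0,0,0,0,0],
    [0,0,0,0,0,0],
    [0,0,0,0,0,0],
    [0,0,0,0,0,0]
  ],
  "gripper": 1.0,
  "force": 35
}}

```text
time_s: 7.15
tool_pos: [493.1, -187.4, 64.8]
eef_rot: [-0.404, 0.58, 0.405, 0.58]
ft_force: [-0.4, 0.1, 0.1]
grip_width: 13.7
```

```bash
python3 look.py q4
```

```text
7.15 [ 493.1 -187.4   64.8] 13.697191637314907 [-0.4  0.1  0.1] [-0.33  0.28  0.69  1.91 -0.21  1.03  1.67]
```

View pics/q4.png

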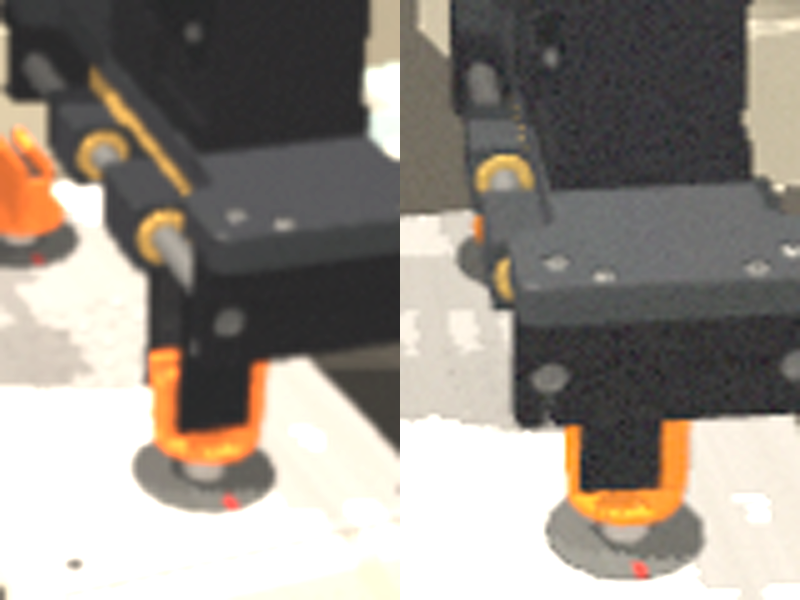

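{"method": "play_rows", "body": {
  "motion": [
    [0.4,0,0,0,0,0],
    [0.4,0,0,0,0,0],
    [0.4,0,0,0,0,0],
    [0,0,0,0,0,0],
    [0,0,0,0,0,0]
  ]
}}

```text
time_s: 7.88
tool_pos: [493.1, -187.4, 52.9]
eef_rot: [-0.404, 0.58, 0.405, 0.58]
ft_force: [-3.2, 1.2, 7.3]
grip_width: 13.5
```

```bash
python3 look.py q5
```

```text
7.875 [ 493.1 -187.4   52.9] 13.49485997243864 [-3.2  1.2  7.3] [-0.32  0.3   0.68  1.91 -0.22  1.01  1.68]
```

View pics/q5.png

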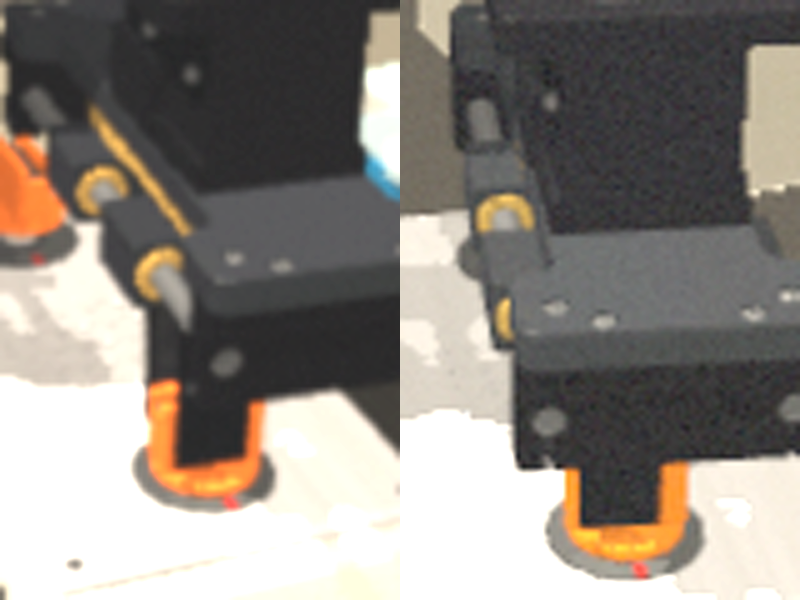

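{"method": "play_rows", "body": {
  "motion": [
    [0.08,0,0,0,0,0],
    [0,0.01,0.04,0.15,0,0],
    [0,0.01,0.04,0.15,0,0],
    [0,0.01,0.04,0.15,0,0],
    [0,0,0,0,0,0]
  ]
}}

```text
time_s: 8.6
tool_pos: [494.1, -186.0, 52.3]
eef_rot: [-0.264, 0.655, 0.264, 0.656]
ft_force: [-0.8, 2.1, 8.2]
grip_width: 13.8
```

```bash
python3 look.py q6; python3 -c "
from workcell import monitor as m;print(m.observe()['wrist_torque'])"
```

```text
8.6 [ 494.1 -186.    52.3] 13.766457024752913 [-0.8  2.1  8.2] [-0.39  0.31  0.77  1.92 -0.26  1.01  1.26]
[ 0.37648174  0.29162489 -0.02913615]
```

View pics/q6.png

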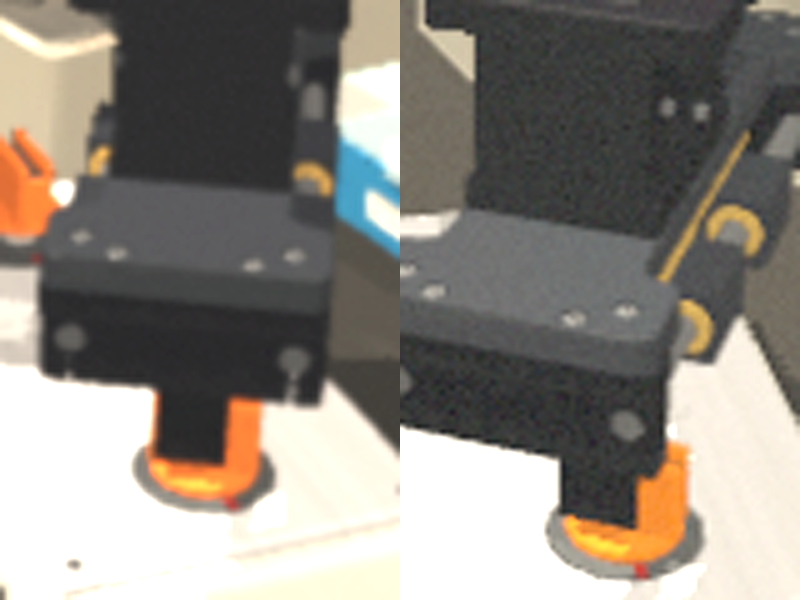

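{"method": "play_rows", "body": {
  "motion": [
    [0,0.01,0.04,0.15,0,0],
    [0,0.01,0.04,0.15,0,0],
    [0,0.01,0.04,0.15,0,0],
    [0,0.01,0.04,0.15,0,0],
    [0,0,0,0,0,0]
  ]
}}

```text
time_s: 9.32
tool_pos: [496.1, -185.0, 52.7]
eef_rot: [-0.059, 0.704, 0.059, 0.706]
ft_force: [1.2, 1.3, 7.5]
grip_width: 13.7
```

{"method": "play_rows", "body": {
  "motion": [
    [0,0.01,0.04,0.15,0,0],
    [0,0.01,0.04,0.15,0,0],
    [0,0.01,0.04,0.15,0,0],
    [0,0,0,0,0,0],
    [0,0,0,0,0,0]
  ]
}}

```text
time_s: 9.95
tool_pos: [497.8, -185.0, 52.9]
eef_rot: [0.099, 0.699, -0.099, 0.702]
ft_force: [3.9, 0.3, 7.0]
grip_width: 13.6
```

```bash
python3 look.py q7; python3 -c "
from workcell import monitor as m
from h import *
s=m.observe();R=Ro.from_quat(s['eef_rot']).as_matrix();print(s['wrist_torque'].round(2),np.degrees(np.arctan2(R[1,2],R[0,2])))"
```

```text
9.95 [ 497.8 -185.    52.9] 13.64220300096991 [3.9 0.3 7. ] [-0.55  0.39  0.98  1.92 -0.38  1.03  0.31]
[-0.02 -0.67 -0.01] -16.126303028012522
```

View pics/q7.png

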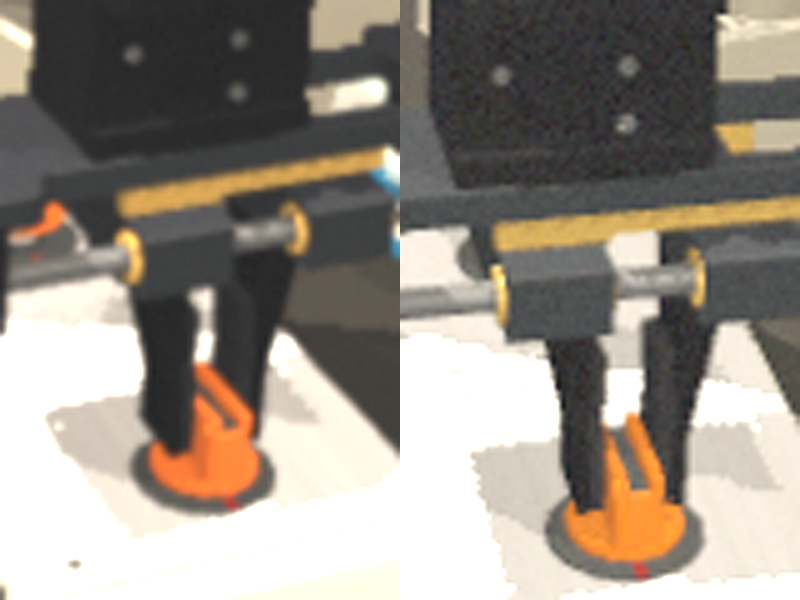

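{"method": "play_rows", "body": {
  "motion": [
    [-0.3,0,0,0,0,0],
    [-0.3,0,0,0,0,0],
    [-0.2,0,0,0,0,0],
    [0,0,0,0,0,0],
    [0,0,0,0,0,0]
  ]
}}

```text
time_s: 10.68
tool_pos: [497.7, -185.0, 60.7]
eef_rot: [0.099, 0.699, -0.099, 0.701]
ft_force: [6.2, -1.2, 4.6]
grip_width: 13.6
```

{"method": "play_rows", "body": {
  "motion": [
    [0,0,0,0,0,0],
    [0,0,0,0,0,0],
    [0,0,0,0,0,0],
    [0,0,0,0,0,0],
    [0,0,0,0,0,0]
  ],
  "gripper": 5
}}

```text
time_s: 11.3
tool_pos: [495.6, -184.7, 59.9]
eef_rot: [0.099, 0.7, -0.099, 0.7]
ft_force: [-1.0, 0.5, 0.0]
grip_width: 48.5
```

```bash
python3 look.py q8
```

```text
11.3 [ 495.6 -184.7   59.9] 48.51430570605797 [-1.   0.5  0. ] [-0.56  0.38  0.99  1.91 -0.36  1.04  0.3 ]
```

View pics/q8.png

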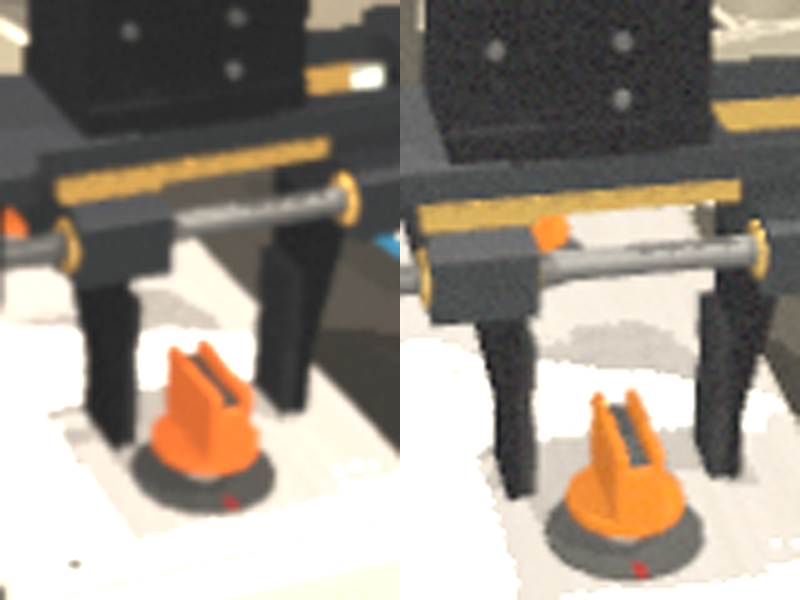

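Released and free: no force, and the head has sprung up. I'll lift straight up and clear of the scene.

{"method": "play_rows", "body": {
  "motion": [
    [-2,0,0,0,0,0],
    [-3,0,0,0,0,0],
    [-4,0,0,0,0,0],
    [-4,0,0,0,0,0],
    [-3,0,0,0,0,0]
  ]
}}

```text
time_s: 12.02
tool_pos: [495.9, -185.4, 222.9]
eef_rot: [0.1, 0.699, -0.1, 0.701]
ft_force: [0.3, 0.0, 0.3]
grip_width: 50.1
```

{"method": "play_rows", "body": {
  "motion": [
    [-1,0,0,0,0,0],
    [0,0,0,0,0,0],
    [0,0,0,0,0,0],
    [0,0,0,0,0,0],
    [0,0,0,0,0,0]
  ]
}}

```text
time_s: 12.65
tool_pos: [495.4, -184.8, 229.5]
eef_rot: [0.099, 0.7, -0.1, 0.7]
ft_force: [0.4, 0.0, 0.4]
grip_width: 49.7
```

```bash
python3 look.py q9
python3 - <<'E'
from workcell import monitor,get_image
from h import *
import pickle
s=monitor.observe();im=get_image("wrist");sc=get_image("scene");sd=get_image("side");pickle.dump((s,im,sc,sd),open("d9.pkl","wb"))
f=im["frame"];cv2.imwrite("pics/w9.png",f[:,:,::-1])
for n,g in(("scene",sc),("side",sd)):
    k,l,st,c=cv2.connectedComponentsWithStats(mask(g["frame"]))
    for i in range(1,k):
        if st[i,4]>100 and 250<c[i][0]<350 and c[i][1]>200: print(n,st[i],c[i].round(1))
E
```

```text
12.65 [ 495.4 -184.8  229.5] 49.71055375899128 [0.4 0.  0.4] [-0.73  0.15  1.12  1.71 -0.14  1.37  0.13]
scene [276 236  16  21 220] [283.2 247.6]
scene [311 279  20  26 343] [320.4 293.7]
side [285 218  18  23 241] [293.4 231.5]
side [303 268  23  29 356] [314.2 286.1]
```

View pics/q9.png

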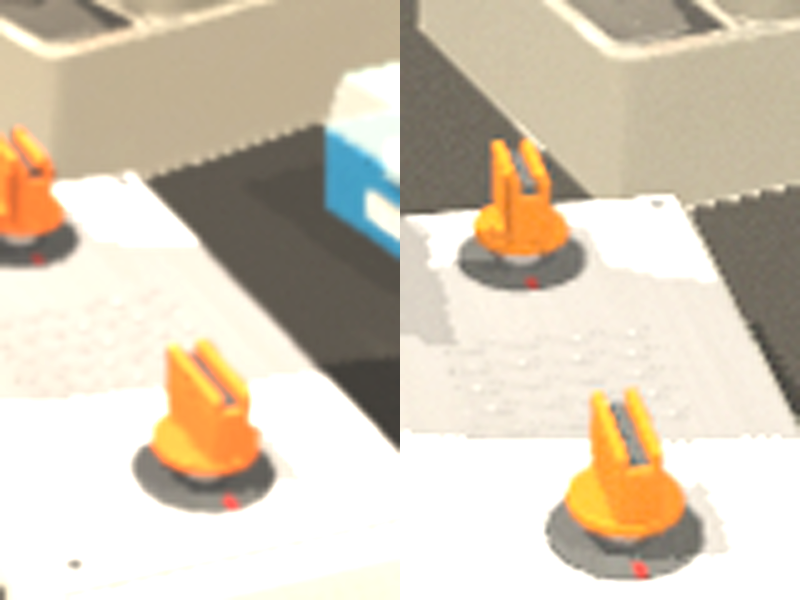

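View pics/w9.png

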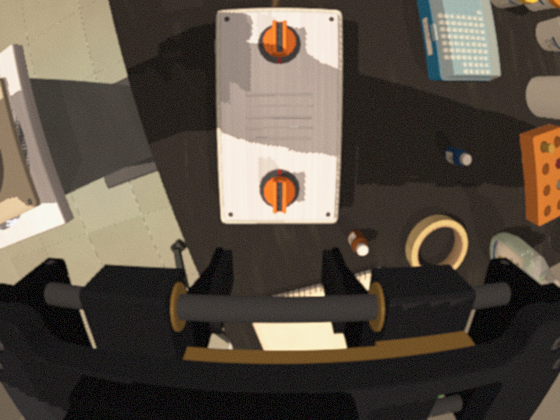

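Run:
```python
import pickle;from h import *
s,im,sc,sd=pickle.load(open("d9.pkl","rb"))
f=im["frame"]
a=cv2.resize(f[5:75,240:320,::-1],None,fx=5,fy=5,interpolation=2);b=cv2.resize(f[155:225,240:320,::-1],None,fx=5,fy=5,interpolation=2)
cv2.imwrite("pics/w9z.png",np.hstack([a,b]))
```

```text
(no output)
```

View pics/w9z.png

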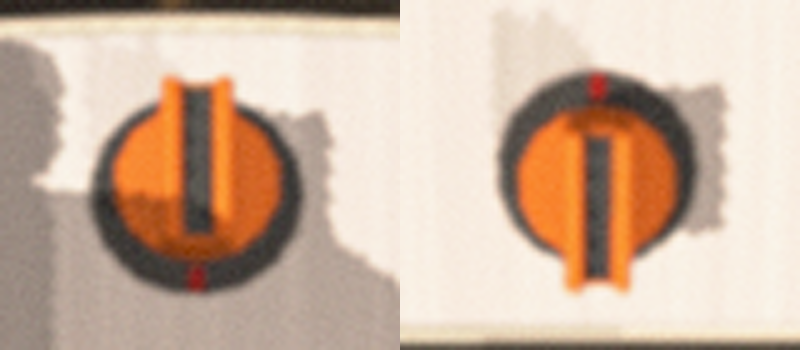

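Run:
```python
import pickle;from h import *
s,im,sc,sd=pickle.load(open("d9.pkl","rb"))
za=lambda u,v:(240+(u-2)/5,5+(v-2)/5);zb=lambda u,v:(240+(u-402)/5,155+(v-2)/5)
for p,q in ((za(197,88),za(197,232)),(zb(597,138),zb(597,278))):
    A,B=wplane(s,im,p,102),wplane(s,im,q,102);v=A-B;print(A.round(1),B.round(1),np.degrees(np.arctan2(v[1],v[0])))
A=np.array([497,-188.]);u=np.array([.272,.962]);F=A+160*u
P=lambda u,v:(270+(u-402)/5,190+(v-2)/5)
for n,c,p in(("near",A,P(616,392)),("far",F,P(513,142))):
    o,d=ray(sd,p);X=c+17*u
    k=u@(X-o[:2])/(u@d[:2]);print(n,(o+k*d).round(1),X.round(1))
# before: near wing top at start from d0 (blob top rows)
```

```text
[545.1 -21.  102. ] [537. -49. 102.] 73.80290714055768
[ 501.3 -172.2  102. ] [ 493.3 -200.1  102. ] 73.91728796201063
near [ 502.8 -172.   100.4] [ 501.6 -171.6]
far [546.5 -18.1 100.8] [545.1 -17.7]
```

The two wings match: 73.9° against 73.8°, with tops at 100.4 and 100.8 mm. Handing in.

```bash
python3 -c "
from workcell import ticket,monitor
print(ticket.hand_in());print(monitor.observe()['time_s'])"
```

```text
the job is handed in; nothing more can be done
None
the job is handed in; nothing more can be done
```

The undone stud (the near one) is now fastened, as far as my last pictures show. I gripped it across the wing, pressed it about 12.8 mm and turned it 1.5 rad clockwise. I then let it rise into the catch, opened the gripper and lifted clear. The job was handed in at about 12.7 s of the 32 s allowed; no verdict was reported.

**Last checks, after lifting:**
- **Angle:** the wing stands at 73.9°, against 73.8° for the other stud and about 74.2° for the line between them.
- **Height:** the wing tops measure 100.4 mm and 100.8 mm, so the stud sits at the same height as the fastened one. That is about 4–6 mm lower than at the start.
- **Other stud:** its position and outline in the pictures are unchanged.
- **Robot:** the gripper is about 150 mm above the stud tops, with less than 1 N on the tool.

**One disagreement:** in all three cameras the fingertips ended about 20 mm behind the reported TCP, not at it. I set the grip height from the images, and the grip width (13.7 mm on the 14 mm wing) and the spring force (7–8 N when pressed) agreed with that.

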